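# Slide a well plate under the reading bridge

## Robot

A 6-joint arm with a two-finger parallel gripper is mounted at the origin on the work surface. World frame = base frame: x ahead of the robot, y to its left, z up, the work surface at z = 0. Lengths are in mm, angles in rad, forces in N, time in s.
With the tool pointing down it reaches from about 400 to 825 mm from the base axis. Payload 7 kg.
Tool frame: the origin (TCP) lies between the finger pads; the fingertips stand 19 mm ahead of it and the grasp point (between the pads) is the TCP; z points along the fingers, y is the direction in which the jaws open and shut (so a half turn about z gives the same grasp; the last joint's range is limited). The gripper opens to 85 mm and grips with 20 to 120 N. Pads are 22 mm wide; open, the fingers measure 114 mm over their backs; the gripper's body (76 mm by 85 mm) begins 54 mm behind the grasp point. The pads swing forward as they close: fully open they stand 13 mm farther back than shut.
Start: joints at [-1.056, 0.359, 0.012, 0, -1.224, -0.288], TCP at [151.755, -657.697, 250.302] pointing down, gripper open.
Joint ranges: [-3.07, 3.07], [-1.43, 2.12], [-1.02, 1.25], [-3.03, 1.67], [-3.05, -0], [-3.03, 3.03]. Speed limits (rad/s): [2.39, 2.39, 3.01, 3.14, 3.14, 3.14].

## Interface

Orientations are given as a unit quaternion [w, x, y, z].
In Python, from cell import * gives the robot as it stands.
- The arm moves only by the tool drive_tool, never from a script. Its argument "rows" is a list of rows, each a list of 4 numbers: the shift along the world's x, y, z in mm, then the turn about the world's z in rad. A call has 1 to 10 rows; each row shifts and turns the commanded pose from where the row before left it; what a row does not reach is not made up. A row lasts 1/10 s, in which the tool goes at most 50 mm and 8.59 degrees, less where a joint would pass 70% of its speed; a pose out of reach is approached as far as the arm can. A call is refused whole if a number of a shift passes 50 or a number of a turn 0.15, either way. A call with a gripper value outside its range is refused whole. "claw" is the gripper command: -1 is shut, 1 is fully open, values between are in proportion, set as the call begins (left out, the last holds). The fingers move at their own pace and stop on an object; "grip_force" is the grip in N (left out, the last holds). Time passes only in rows, so rows that do not move let the fingers close. It gives the time, the measured TCP pose, the force and the opening at its end, in the units of the state.
- get_obs(): the state, without advancing time (a new reading comes with each control period).
- camera(name): name is "side" or "top"; returns (picture, depth): 400x640x3 uint8, red, green, blue; 400x640 float32, mm along the optical axis (not along the pixel's ray), 0 where there is no reading.
- camera_params(name): a dict with "mtx" (3x3 intrinsics, pixels), "k1" (the pictures are not rectified: a ray, as slopes to the right and down, at radius r is drawn at 1 + k1 r^2 times it, then the intrinsics apply), "cam_to_world" (4x4, takes a point from camera to world coordinates). Camera axes: x right, y up, looking along -z (the intrinsics and any distortion apply to the point x, -y, -z); pixel columns grow to the right and rows downward; lengths in mm; the calibration is good to about 2 mm. A picture is of the moment at which its call begins. camera_params takes no time and is no camera call.
- close_job(): hands the job in, once; it reports no verdict.
The state is a dict: "clock": time; "qpos": joint angles; "joint_velocities": joint speeds; "tau": joint torques, N m; "ee_pos": TCP position; "ee_rot": TCP orientation; "ft_force": force on the tool from outside, world axes, zero at the start; "moment": the same for the moment, N m; "finger_gap": finger opening in mm.
Only numpy, scipy, OpenCV 4.12 (cv2) and the standard library are available. Lean on these libraries where they do the work, as an engineer would, in place of code of your own. Each camera call takes 0.05 s, during which the arm holds its last target. There are 200 camera calls.

## Task

Push the black well plate along the bench, yellow-marked end first, in under the low white reading bridge from its open front until that end rests squarely up against the red stop bar behind the bridge. Keep the plate flat on the bench all the way, never lifting or tipping it, and do not knock the bridge or disturb the other labware. Finish with the hand clear of everything.

Things in the scene. Friction and masses are not known exactly. Their poses are not given: they have to be found in the camera images.
- plate: the black 24-well plate, a flat rigid block 128 (its x) x 88 (its y) x 14.5 mm high, about 60 to 130 g, lying loose on the bench; origin at the centre of its underside, z up. The +x end carries a yellow strip and goes in first. Its sides are plain upright faces. It slides on the bench with ordinary dry friction (a push of under 2 N moves it).
- plate_front (a point): middle of the plate's yellow-marked end face, 7 mm above its underside; axes as the plate's
- plate_back (a point): middle of the plate's opposite, plain end face, where it is pushed, 7 mm above its underside; axes as the plate's
- bridge: low white reading bridge with a blue band, fixed to the bench; origin on the bench under the middle of its beam; x is the way the plate travels through it, z up. The beam lies along y, 141 mm long, 50 mm deep (x -25 to +25 mm), underside 18 mm and top 50 mm (small knobs 54 mm) above the bench. The plate slides under it on the bench top, between two legs 101 mm apart inside, each 20 mm wide.
- mouth (a point): middle of the opening at the front face of the beam, 25 mm before the bridge's origin along its x, 9 mm above the bench; axes as the bridge's. In front of each leg a blue lead-in fin, 12 mm high, reaches 32 mm forward and spreads outward, from 98 mm apart inside at the legs to 132 mm at its front.
- stop (a point): middle of the near face of the red stop bar (124 mm wide, 10 mm high, fixed), 50 mm past the bridge's origin along its x, 7 mm above the bench; axes as the bridge's. Low steel rails 8 mm high, 101 mm apart, lead to it from the beam. With the plate home against it, the plate's plain end still stands out 53 mm in front of the beam.
- amber_bottle: bystander, loose, leave alone: amber glass bottle with blue cap, 60 mm across, 140 mm tall; origin at the centre of its underside
- clear_bottle: bystander, loose, leave alone: clear glass bottle with blue cap, 64 mm across, 130 mm tall; origin at the centre of its underside
- beaker: bystander, loose, leave alone: open glass beaker, 68 mm across, 85 mm tall; origin at the centre of its underside
- flask: bystander, loose, leave alone: conical glass flask, 72 mm across at the foot, 108 mm tall; origin at the centre of its underside
- tip_box: bystander, loose, leave alone: blue box with clear lid, 85 (x) x 120 (y) x 62 mm; origin at the centre of its underside
- vial: bystander, loose, leave alone: small glass vial with white cap, 26 mm across, 48 mm tall; origin at the centre of its underside
- pipette: bystander, loose, leave alone: hand pipette lying flat, 223 mm long along its x (118 mm on the -x side of its origin, 105 mm on the +x side), up to 26 mm wide, 24 mm high; origin at the centre of its underside near its middle
Things that resemble listed ones, but are neither listed nor needed, are in the scene too. Several things look just like the plate: the one meant starts farthest to the robot's right. Leave any purple look-alike of the bridge alone.

How it is judged:
By the outcome, as a careful person would: the job done as asked, in the order asked, and still so for the second after the job is handed in, with the robot touching nothing.
It also fails if it takes over 64 s, if anything falls off the work surface, if the arm or the gripper's body presses on something with over 40 N, if the wrist force passes 120 N, or if a joint passes its speed limit or range.

## Working session

There is one attempt and no reset: what is moved stays moved. The work goes in short steps, Python scripts to look and compute and a tool call to move; the robot and the scene stay as the last step left them, time stands still between calls to the robot, and variables do not carry over. Pictures are saved under pics/ and viewed, about 8 in all and at most 12, crops included, and the job is handed in when it is done.

Besides the shell and the picture viewer there is one more tool, called after "Emit:" as name(argument=value, ...), one argument or row to a line, values as JSON. drive_tool: Moves the arm, as the interface text tells. Its arguments: {"type":"object","properties":{"rows":{"type":"array"},"claw":{"type":"number"},"grip_force":{"type":"number"}},"required":["rows"]}

```bash
mkdir -p pics; cat > h.py <<'E'
from cell import *
import numpy as np, cv2
def shot(name,tag):
    im,d=camera(name); cv2.imwrite(f'pics/{tag}.png',im[:,:,::-1]); np.savez(f'pics/{tag}.npz',im=im,d=d); return im,d
def ray(name,uv):
    p=camera_params(name); K=np.array(p['mtx']); k=p['k1']
    uv=np.atleast_2d(uv).astype(float)
    q=cv2.undistortPoints(uv[:,None],K,np.array([k,0,0,0,0.]))[:,0]
    return np.c_[q[:,0],-q[:,1],-np.ones(len(q))],np.array(p['cam_to_world'])
def at_z(name,uv,z):
    r,T=ray(name,uv); w=r@T[:3,:3].T; o=T[:3,3]
    return o+w*((z-o[2])/w[:,2])[:,None]
def cloud(name,d):
    v,u=np.mgrid[:d.shape[0],:d.shape[1]]
    r,T=ray(name,np.c_[u.ravel(),v.ravel()])
    return ((r*d.reshape(-1,1))@T[:3,:3].T+T[:3,3]).reshape(*d.shape,3)
E
python3 - <<'E'
from h import *
a,_=shot('top','t0'); b,_=shot('side','s0')
for n in('top','side'):
    p=camera_params(n); print(n,np.round(p['mtx'],1).tolist(),p['k1'],np.round(p['cam_to_world'],2).tolist())
o=get_obs(); print({k:np.round(v,3).tolist() for k,v in o.items()})
E
```

```text
top [[460.3, 0.0, 311.9], [0.0, 460.3, 193.8], [0.0, 0.0, 1.0]] 0.031397259445238426 [[0.02, 0.99, -0.13, 413.49], [-1.0, 0.02, -0.01, -38.42], [-0.0, 0.13, 0.99, 1543.67], [0.0, 0.0, 0.0, 1.0]]
side [[430.8, 0.0, 322.2], [0.0, 430.8, 199.2], [0.0, 0.0, 1.0]] -0.0008889152189195883 [[0.98, 0.14, -0.17, 387.12], [-0.22, 0.57, -0.79, -945.98], [-0.01, 0.81, 0.58, 730.23], [0.0, 0.0, 0.0, 1.0]]
{'clock': 0.1, 'qpos': [-1.056, 0.359, 0.011, -0.0, -1.224, -0.288], 'joint_velocities': [0.0, 0.0, 0.003, 0.001, 0.001, 0.001], 'tau': [-0.002, -58.476, 29.411, 6.955, -0.003, -0.0], 'ee_pos': [151.679, -657.342, 249.482], 'ee_rot': [-0.0, -0.113, 0.994, 0.001], 'ft_force': [-0.122, 0.771, -0.419], 'moment': [0.026, -0.025, 0.043], 'finger_gap': 85.626}
```

View pics/t0.png

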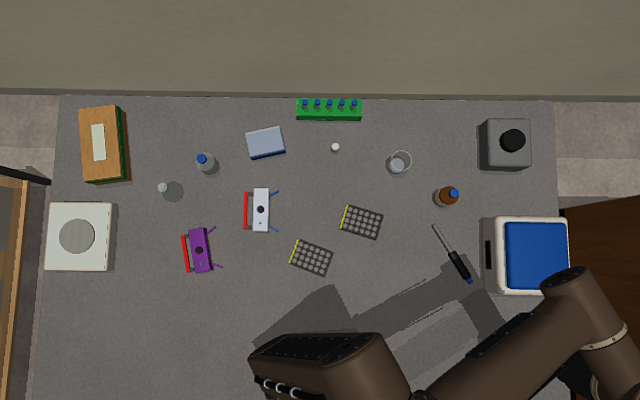

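View pics/s0.png

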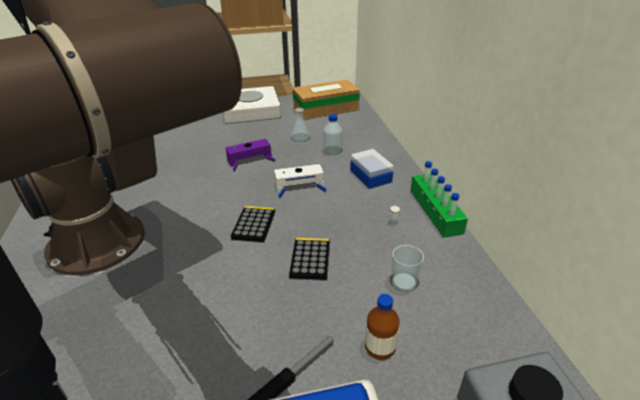

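The top view shows two black plates, at px (361,222) and (311,258). The one at (361,222) lies farther right (more −y), so it fits the description. The white bridge is at (261,210), with its red stop on the left (+y) side and its fins opening toward −y. The purple look-alike is at (200,250).

```bash
cat >> h.py <<'E'
def rect(name,im,d,z,box,kind):
    """min-area rectangle (world, at height z) of pixels of a kind in box u0,v0,u1,v1"""
    P=cloud(name,d); u0,v0,u1,v1=box
    h=cv2.cvtColor(im,cv2.COLOR_RGB2HSV).astype(int); H,S,V=h[...,0],h[...,1],h[...,2]
    m={'yellow':(abs(H-28)<8)&(S>120)&(V>90),'red':((H<8)|(H>172))&(S>140)&(V>60),
       'white':(S<40)&(V>170),'blue':(abs(H-108)<12)&(S>110),'z':(abs(P[...,2]-z)<5)}[kind]
    M=np.zeros_like(m);M[v0:v1,u0:u1]=m[v0:v1,u0:u1]
    n,l,st,_=cv2.connectedComponentsWithStats(M.astype(np.uint8),connectivity=8)
    i=1+np.argmax(st[1:,4]); v,u=np.nonzero(l==i)
    Q=at_z(name,np.c_[u,v],z)
    c,s,a=cv2.minAreaRect(Q[:,:2].astype(np.float32))
    return np.round(c,1),np.round(s,1),round(a,2),np.round(Q.mean(0)[:2],1),len(u),round(float(np.median(P[v,u,2])),1)
E
python3 - <<'E'
from h import *
f=np.load('pics/t0.npz');im,d=f['im'],f['d']
B=(325,190,400,255)
print('plate z',rect('top',im,d,14.5,B,'z'))
print('yellow',rect('top',im,d,14.5,B,'yellow'))
R=(230,175,295,245)
print('red',rect('top',im,d,10,(235,180,256,240),'red'))
print('white',rect('top',im,d,50,R,'white'))
print('bridge z',rect('top',im,d,50,R,'z'))
P=cloud('top',d)
for n,(u,v) in dict(amber=(446,197),pip1=(435,228),pip2=(470,280),beaker=(399,162),vial=(335,147),tip=(265,142),other=(311,258)).items(): print(n,P[v,u].round(0), at_z('top',(u,v),20).round(0))
c=im[165:265,230:400]; cv2.imwrite('pics/c0.png',cv2.resize(c[:,:,::-1],None,fx=4.7,fy=4.7,interpolation=cv2.INTER_CUBIC))
f=np.load('pics/s0.npz');im,d=f['im'],f['d']
print('side plate',rect('side',im,d,14.5,(285,232,335,285),'z'),rect('side',im,d,14.5,(285,232,335,285),'yellow'))
print('side bridge',rect('side',im,d,50,(265,155,335,200),'z'))
E
```

```text
plate z (array([ 519.9, -193.3]), array([134.2,  88.8]), 74.05, array([ 520.7, -192.3]), 862, 15.2)
yellow (array([ 536.4, -133.9]), array([ 7.9, 84.5]), 73.77, array([ 536.1, -133.9]), 61, 16.0)
red (array([552.4, 195.3]), array([ 12.3, 121. ]), 89.5, array([552. , 195.2]), 142, 10.5)
white (array([552.9, 140.2]), array([137.9,  45.6]), 1.64, array([552.8, 139.6]), 551, 50.6)
bridge z (array([552.9, 140.1]), array([137.4,  52. ]), 0.88, array([551.6, 140.7]), 564, 50.4)
amber [ 593. -447.  114.] [[ 605. -473.   20.]]
pip1 [ 501. -434.   25.] [[ 502. -435.   20.]]
pip2 [ 335. -543.   23.] [[ 335. -544.   20.]]
beaker [ 724. -322.    4.] [[ 721. -319.   20.]]
vial [ 761. -102.   54.] [[ 769. -103.   20.]]
tip [773. 129.  62.] [[783. 134.  20.]]
other [397. -28.  18.] [[397. -28.  20.]]
side plate (array([ 519.8, -198. ]), array([135.,  88.]), 73.57, array([ 519.2, -200.4]), 1410, 14.4) (array([ 536.4, -135. ]), array([ 7.7, 83.3]), 76.5, array([ 535.5, -135.2]), 77, 14.5)
side bridge (array([553.1, 129.8]), array([ 59.2, 140.2]), 89.84, array([552.5, 131.4]), 460, 49.7)
```

View pics/c0.png

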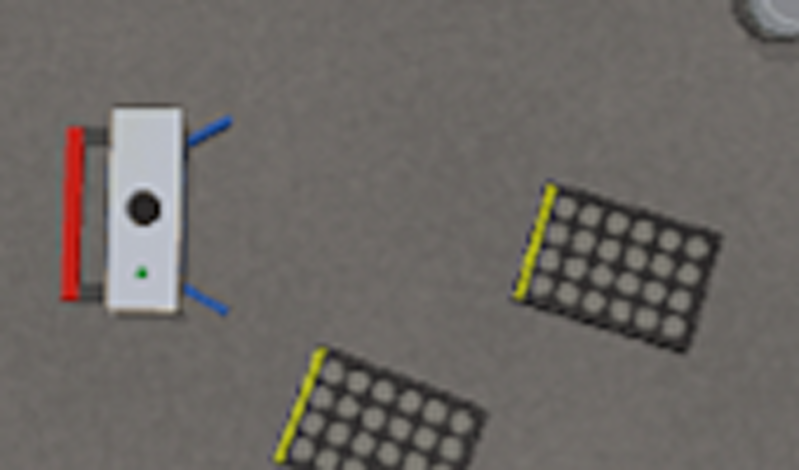

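The crop confirms the target is the plate at right, about (520,−193) with heading about 74°. The bridge is at about (552.5,140), heading about 90°. I'll use both fingers about 55 mm apart as a wide pusher on the plain end.

Emit:
drive_tool(
  rows=[
    [29,31,0,0.107],
    [29,31,0,0.107],
    [29,31,0,0.107],
    [29,31,0,0.107],
    [29,31,0,0.107],
    [29,31,0,0.107],
    [29,31,0,0.107],
    [29,31,0,0.107],
    [29,31,0,0.107],
    [29,31,0,0.107],
  ],
  claw=0.3,
)

```text
clock: 1.1
ee_pos: [442.5, -346.1, 250.2]
ee_rot: [-0.0, -0.606, 0.796, 0.0]
ft_force: [1.5, -0.6, 0.5]
finger_gap: 55.4
```

Emit:
drive_tool(
  rows=[
    [25,26,-10,0],
    [25,26,-30,0],
    [0,0,-40,0],
    [0,0,-40,0],
    [0,0,-40,0],
    [0,0,-20,0],
    [0,0,-10,0],
    [0,0,0,0],
    [0,0,0,0],
  ],
)

```text
clock: 2.0
ee_pos: [492.5, -296.0, 61.2]
ee_rot: [0.0, -0.604, 0.797, -0.001]
ft_force: [-0.2, -1.2, 0.8]
finger_gap: 55.7
```

Emit:
drive_tool(
  rows=[
    [0,0,-12,0],
    [0,0,-12,0],
    [0,0,-6,0],
    [0,0,-3,0],
    [0,0,-1,0],
    [0,0,-1,0],
    [0,0,-1,0],
    [0,0,0,0],
    [0,0,0,0],
  ],
)

```text
clock: 2.9
ee_pos: [491.9, -295.7, 24.5]
ee_rot: [0.0, -0.604, 0.797, -0.0]
ft_force: [0.7, 0.7, -0.5]
finger_gap: 55.8
```

```bash
python3 - <<'E'
from h import *
print(get_obs()['ft_force'],get_obs()['ee_pos'])
a,d=shot('side','s1'); b,e=shot('top','t1')
print('side plate',rect('side',a,d,14.5,(285,232,335,283),'z'),rect('side',a,d,14.5,(285,232,335,285),'yellow'))
c=a[150:320,230:430]; cv2.imwrite('pics/c1.png',cv2.resize(c[:,:,::-1],None,fx=3.5,fy=3.5,interpolation=cv2.INTER_CUBIC))
# line fits of bridge
f=np.load('pics/t0.npz');im=f['im'].astype(float)
def edge(v0,v1,u0,u1,ch,z,w):   # strongest sub-pixel horizontal-gradient edge per row
    pts=[]
    for v in range(v0,v1):
        g=ch[v,u0:u1]; k=np.gradient(g)*w; i=int(np.argmax(k)); 
        if 0<i<len(k)-1:
            den=k[i-1]-2*k[i]+k[i+1]; pts.append((u0+i+(.5*(k[i-1]-k[i+1])/den if den else 0),v))
    Q=at_z('top',np.array(pts),z)[:,:2]
    vx,vy,x0,y0=cv2.fitLine(Q.astype(np.float32),cv2.DIST_HUBER,0,.01,.01).ravel()
    s=np.sign(vx); return round(float(np.degrees(np.arctan2(vy*s,vx*s))),2),round(float(y0),1),round(float(x0),1)
lum=im.mean(2); red=im[...,0]-im[...,1]
print('beam back',edge(192,228,247,260,im[...,1],50,1),'beam front',edge(192,228,264,276,lum,50,-1))
print('red near',edge(196,226,243,252,red,10,-1),'red far',edge(196,226,238,247,red,10,1))
E
```

```text
[ 0.70507778  0.71694704 -0.5186113 ] [ 491.86597326 -295.72878592   24.49111316]
side plate (array([ 565.4, -172. ]), array([58.7, 15.1]), 77.09, array([ 566. , -168.7]), 99, 14.5) (array([ 570.3, -145.1]), array([ 3.8, 12.6]), 76.5, array([ 570.3, -145.1]), 12, 14.8)
beam back (1.12, 163.3, 543.4) beam front (0.16, 115.1, 558.2)
red near (0.12, 189.1, 557.3) red far (0.62, 201.5, 550.4)
```

View pics/c1.png

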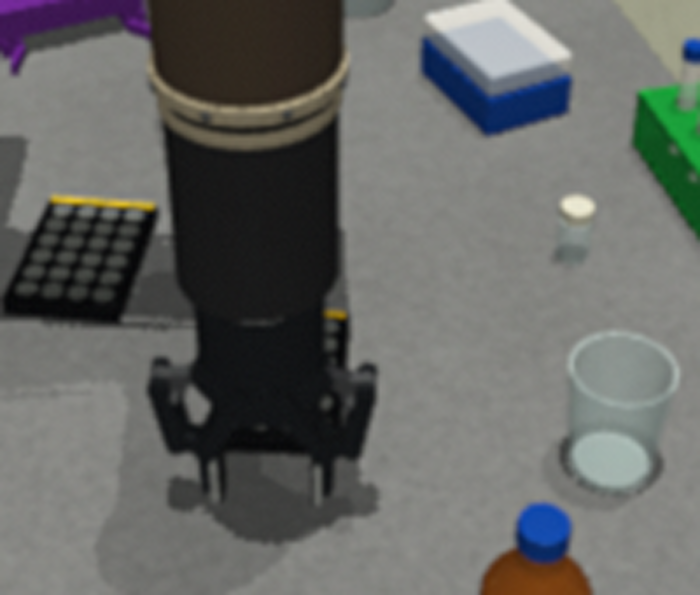

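The fingertips, at crop px (218,503) and (322,503), are near the bench behind the plate, and nothing else is close. I'll probe down gently for the tip height.

Emit:
drive_tool(
  rows=[
    [0,0,-1,0],
    [0,0,-1,0],
    [0,0,-1,0],
    [0,0,0,0],
    [0,0,0,0],
  ],
)

```text
clock: 3.5
ee_pos: [491.7, -295.7, 21.2]
ee_rot: [-0.0, -0.604, 0.797, 0.0]
ft_force: [0.4, 0.8, -0.4]
finger_gap: 55.4
```

```bash
python3 - <<'E'
from h import *
P=cloud('side',np.load('pics/s1.npz')['d'])
for u in (291,292,293,321,322,323): 
  print(u,[(v,P[v,u].round(0).tolist()) for v in (285,289,291,293,295)])
E
```

```text
291 [(285, [458.0, -298.0, 38.0]), (289, [457.0, -299.0, 26.0]), (291, [457.0, -300.0, 20.0]), (293, [456.0, -301.0, 15.0]), (295, [457.0, -292.0, -1.0])]
292 [(285, [460.0, -300.0, 38.0]), (289, [460.0, -298.0, 25.0]), (291, [459.0, -300.0, 20.0]), (293, [459.0, -300.0, 14.0]), (295, [459.0, -294.0, 1.0])]
293 [(285, [462.0, -298.0, 36.0]), (289, [462.0, -299.0, 25.0]), (291, [461.0, -301.0, 21.0]), (293, [461.0, -300.0, 13.0]), (295, [461.0, -294.0, 1.0])]
321 [(285, [520.0, -317.0, 42.0]), (289, [521.0, -315.0, 27.0]), (291, [521.0, -314.0, 19.0]), (293, [520.0, -318.0, 18.0]), (295, [522.0, -307.0, -1.0])]
322 [(285, [523.0, -313.0, 36.0]), (289, [523.0, -314.0, 25.0]), (291, [523.0, -313.0, 18.0]), (293, [526.0, -302.0, -2.0]), (295, [524.0, -308.0, -0.0])]
323 [(285, [525.0, -315.0, 39.0]), (289, [525.0, -314.0, 24.0]), (291, [525.0, -315.0, 19.0]), (293, [528.0, -303.0, -1.0]), (295, [526.0, -309.0, -0.0])]
```

Emit:
drive_tool(
  rows=[
    [0,0,-2,0],
    [0,0,-2,0],
    [0,0,-1,0],
    [0,0,0,0],
    [1.4,4.8,0,0],
    [1.4,4.8,0,0],
    [1.4,4.8,0,0],
    [1.4,4.8,0,0],
    [1.4,4.8,0,0],
    [0,0,0,0],
  ],
)

```text
clock: 4.5
ee_pos: [499.0, -271.0, 16.4]
ee_rot: [0.0, -0.604, 0.797, -0.0]
ft_force: [-1.2, -0.1, -0.5]
finger_gap: 55.7
```

Emit:
drive_tool(
  rows=[
    [0.8,2.9,0,0],
    [0.8,2.9,0,0],
    [0.8,2.9,0,0],
    [0.8,2.9,0,0],
    [1.1,3.9,0,0],
    [1.1,3.9,0,0],
    [1.1,3.9,0,0],
    [1.1,3.9,0,0],
    [1.1,3.9,0,0],
    [1.1,3.9,0,0],
  ],
)

```text
clock: 5.5
ee_pos: [508.6, -236.3, 16.3]
ee_rot: [-0.0, -0.604, 0.797, 0.0]
ft_force: [0.3, -0.2, -0.3]
finger_gap: 55.6
```

```bash
python3 - <<'E'
from h import *
b,e=shot('top','t2'); B=(280,180,400,255)
print(rect('top',b,e,14.5,B,'yellow'))
c=b[165:265,230:400]; cv2.imwrite('pics/c2.png',cv2.resize(c[:,:,::-1],None,fx=4.7,fy=4.7,interpolation=cv2.INTER_CUBIC))
E
```

```text
Traceback (most recent call last):
  File "h.py", line 25, in rect
    i=1+np.argmax(st[1:,4]); v,u=np.nonzero(l==i)
        ~~~~~~~~~^^^^^^^^^^
ValueError: attempt to get argmax of an empty sequence
```

The arm hides the plate from the top camera here, so I'll view both cameras side by side.

```bash
python3 - <<'E'
from h import *
f=np.load('pics/t2.npz'); b=f['im']
a,d=shot('side','s2')
t=cv2.resize(b[150:280,210:410],(600,390)); 
s=cv2.resize(a[150:300,220:400],(600,500),interpolation=cv2.INTER_CUBIC)
cv2.imwrite('pics/c2.png',cv2.resize(np.hstack([cv2.copyMakeBorder(t,0,110,0,0,0),s]),(800,333))[:,:,::-1])
B=(240,160,400,290)
try: print('side y',rect('side',a,d,14.5,(285,205,345,285),'yellow'))
except Exception as x: print(x)
E
```

```text
side y (array([ 578.2, -116.9]), array([ 8. , 10.3]), 76.47, array([ 578.7, -116. ]), 12, 13.7)
```

View pics/c2.png

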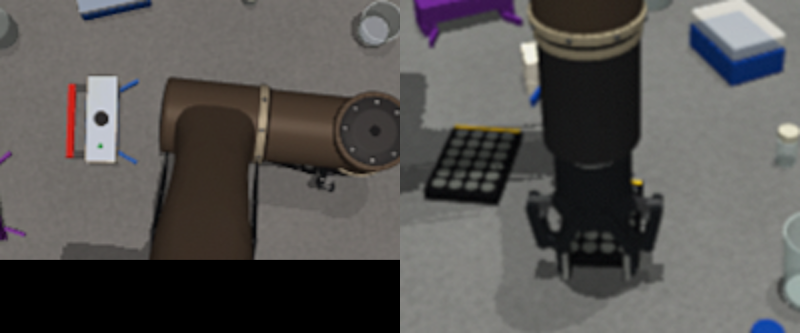

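The side view (right half) shows both fingertips against the plate's plain end, around px (597,255) of that picture. Its front corner has advanced about 29 mm, as commanded. I'll continue straight, then make a gentle left arc onto the bridge axis.

Emit:
drive_tool(
  rows=[
    [1.5,5.3,0,0],
    [1.5,5.3,0,0],
    [1.5,5.3,0,0],
    [1.5,5.3,0,0],
    [1.5,5.3,0,0],
    [1.5,5.3,0,0],
    [1.5,5.3,0,0],
    [1.5,5.3,0,0],
    [1.5,5.3,0,0],
    [1.5,5.3,0,0],
  ],
)

```text
clock: 6.6
ee_pos: [523.7, -183.2, 16.3]
ee_rot: [-0.0, -0.604, 0.797, 0.0]
ft_force: [-0.7, -0.1, 0.7]
finger_gap: 55.2
```

Emit:
drive_tool(
  rows=[
    [1.87,3.18,0,0.01414],
    [1.87,3.18,0,0.01414],
    [1.87,3.18,0,0.01414],
    [1.87,3.18,0,0.01414],
    [1.87,3.18,0,0.01414],
    [1.64,3.31,0,0.01414],
    [1.64,3.31,0,0.01414],
    [1.64,3.31,0,0.01414],
    [1.64,3.31,0,0.01414],
    [1.64,3.31,0,0.01414],
  ],
)

```text
clock: 7.6
ee_pos: [541.2, -151.0, 16.3]
ee_rot: [0.0, -0.659, 0.752, -0.0]
ft_force: [0.4, -0.3, 1.3]
finger_gap: 55.7
```

Emit:
drive_tool(
  rows=[
    [1.41,3.41,0,0.01414],
    [1.41,3.41,0,0.01414],
    [1.41,3.41,0,0.01414],
    [1.41,3.41,0,0.01414],
    [1.41,3.41,0,0.01414],
    [1.16,3.51,0,0.01414],
    [1.16,3.51,0,0.01414],
    [1.16,3.51,0,0.01414],
    [1.16,3.51,0,0.01414],
    [1.16,3.51,0,0.01414],
  ],
)

```text
clock: 8.6
ee_pos: [554.0, -116.4, 16.3]
ee_rot: [0.0, 0.711, -0.704, -0.0]
ft_force: [0.3, -0.7, 0.2]
finger_gap: 55.3
```

Back off and clear the view for a check before the mouth.

Emit:
drive_tool(
  rows=[
    [0,-12,0,0],
    [0,-20,0,0],
    [0,-15,30,0],
    [0,0,45,0],
    [-10,-30,45,0],
    [-25,-40,45,0],
    [-30,-40,0,0],
    [-30,-40,0,0],
    [-30,-40,0,0],
    [-30,-40,0,0],
  ],
)

```text
clock: 9.6
ee_pos: [404.1, -383.2, 167.1]
ee_rot: [-0.0, 0.71, -0.704, 0.0]
ft_force: [1.5, 0.0, 0.2]
finger_gap: 55.4
```

Emit:
drive_tool(
  rows=[
    [-30,-40,0,0],
    [-30,-40,0,0],
    [-30,-40,0,0],
    [0,0,0,0],
  ],
)

```text
clock: 10.0
ee_pos: [311.6, -505.4, 166.3]
ee_rot: [0.0, 0.708, -0.706, -0.0]
ft_force: [-0.1, 0.8, -0.3]
finger_gap: 55.4
```

```bash
python3 - <<'E'
from h import *
b,e=shot('top','t3'); a,d=shot('side','s3')
for n,f in dict(y=lambda:rect('top',b,e,14.5,(270,180,345,245),'yellow'),z=lambda:rect('top',b,e,14.5,(281,180,345,245),'z'),
  sy=lambda:rect('side',a,d,14.5,(265,185,345,285),'yellow')).items():
    try: print(n,f())
    except Exception as x: print(n,'none')
c=b[165:265,230:400]; cv2.imwrite('pics/c3.png',cv2.resize(c[:,:,::-1],None,fx=4.7,fy=4.7,interpolation=cv2.INTER_CUBIC))
E
```

```text
y (array([549.5,  19.3]), array([83.6,  3.3]), 1.16, array([550.2,  19.3]), 51, 15.8)
z (array([552.1, -39.1]), array([ 87., 127.]), 0.89, array([551.4, -39.5]), 900, 15.0)
sy (array([550.9,  18. ]), array([83.8,  9.3]), 0.12, array([550.1,  18.1]), 62, 14.3)
```

View pics/c3.png

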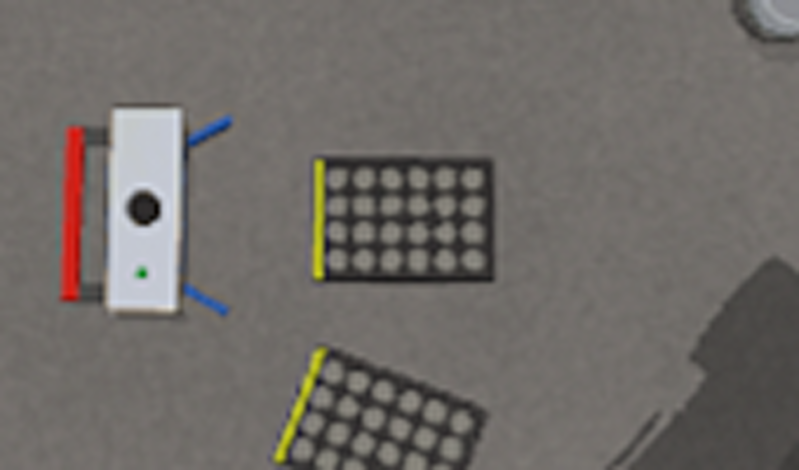

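The plate now sits squarely before the mouth, yellow end at crop px (318,220) and the two fins at (210,130) and (207,300). I'll measure the lateral offset once, relative to the bridge, from edges in this same picture.

```bash
python3 - <<'E'
from h import *
f=np.load('pics/t3.npz');im=f['im'].astype(float);G=cv2.GaussianBlur(im,(3,3),0)
def hedge(u0,u1,v0,v1,ch,z,w):
    pts=[]
    for u in range(u0,u1):
        k=np.gradient(ch[v0:v1,u])*w; i=int(np.argmax(k))
        if 0<i<len(k)-1:
            den=k[i-1]-2*k[i]+k[i+1]; pts.append((u,v0+i+(.5*(k[i-1]-k[i+1])/den if den else 0)))
    Q=at_z('top',np.array(pts),z)[:,:2]
    m,c=np.polyfit(Q[:,1],Q[:,0],1); return round(float(np.median(Q[:,0])),1),round(float(np.degrees(np.arctan(-m)))+90,2),round(float(np.median(Q[:,1])),1)
L=im.mean(2); R=im[...,0]-im[...,1]
print('plate +x side',hedge(303,331,194,203,L,14.5,-1),'-x side',hedge(303,331,220,229,L,14.5,1))
print('red +x end',hedge(245,248,188,196,R,10,1),'-x end',hedge(244,247,224,233,R,10,-1))
print('beam +x',hedge(256,267,183,192,L,50,1),'-x',hedge(255,266,226,235,L,50,-1))
h=cv2.cvtColor(f['im'],cv2.COLOR_RGB2HSV).astype(int)
m=(abs(h[...,0]-110)<14)&(h[...,1]>90)
for n,(v0,v1) in dict(finR=(185,200),finL=(222,236)).items():
    v,u=np.nonzero(m[v0:v1,268:282]); Q=at_z('top',np.c_[u+268,v+v0],12); print(n,len(u),Q.min(0).round(1)[:2],Q.max(0).round(1)[:2],Q.mean(0).round(1)[:2])
E
```

```text
plate +x side (595.7, 90.58, -43.4) -x side (505.4, 90.82, -44.7)
red +x end (614.0, 93.19, 193.9) -x end (490.6, 89.15, 192.9)
beam +x (622.1, 90.88, 139.1) -x (482.8, 87.82, 138.1)
finR 24 [603.7  86.2] [621.  112.8] [612.9  99.2]
finL 22 [483.5  82.9] [503.1 113.2] [492.6  99.3]
```

Emit:
drive_tool(
  rows=[
    [24,34,0,0],
    [24,34,0,0],
    [24,34,0,0],
    [24,34,0,0],
    [24,34,0,0],
    [24,34,0,0],
    [24,34,0,0],
    [24,34,0,0],
    [24,34,0,0],
    [24,34,0,0],
  ],
)

```text
clock: 11.1
ee_pos: [556.6, -158.5, 167.0]
ee_rot: [-0.0, 0.711, -0.703, 0.0]
ft_force: [0.2, -0.7, 0.6]
finger_gap: 55.5
```

Emit:
drive_tool(
  rows=[
    [0,0,-40,0],
    [0,0,-40,0],
    [0,0,-40,0],
    [0,0,-20,0],
    [0,0,-5,0],
    [0,0,0,0],
    [0,0,0,0],
  ],
)

```text
clock: 11.8
ee_pos: [556.8, -161.1, 23.1]
ee_rot: [-0.001, 0.711, -0.704, 0.001]
ft_force: [0.4, -0.6, 0.2]
finger_gap: 55.8
```

```bash
python3 - <<'E'
from cell import *
import numpy as np
o=get_obs(); w,x,y,z=o['ee_rot']; print(o['ee_pos'], (2*np.degrees(np.arctan2(y,x))-180)%180)
E
```

```text
[ 556.7733183  -161.11164787   23.08044845] 90.56869276983906
```

Emit:
drive_tool(
  rows=[
    [-4.3,0,-3,0],
    [0,5,-3.8,0],
    [0,7,0,0],
    [0,7,0,0],
    [0,7,0,0],
    [0,7,0,0],
    [0,5,0,0],
    [0,2,0,0],
    [0,2,0,0],
    [0,2,0,0],
  ],
)

```text
clock: 12.8
ee_pos: [551.5, -117.6, 15.0]
ee_rot: [-0.0, 0.71, -0.704, 0.0]
ft_force: [0.3, -1.1, 0.6]
finger_gap: 55.7
```

Emit:
drive_tool(
  rows=[
    [0,2.5,0,0],
    [-0.2,4,0,-0.0026],
    [-0.2,4,0,-0.0026],
    [-0.2,4,0,-0.0026],
    [-0.2,4,0,-0.0026],
    [-0.2,4,0,-0.0026],
    [-0.2,4,0,-0.0026],
    [-0.2,4,0,-0.0026],
    [-0.2,4,0,-0.0026],
    [-0.2,4,0,-0.0026],
  ],
)

```text
clock: 13.8
ee_pos: [549.6, -78.8, 15.0]
ee_rot: [-0.0, -0.702, 0.712, -0.0]
ft_force: [0.2, -3.6, 3.6]
finger_gap: 55.2
```

Emit:
drive_tool(
  rows=[
    [0.1,4,0,0],
    [0.1,4,0,0],
    [0.1,4,0,0],
    [0.1,4,0,0],
    [0.1,4,0,0],
    [0.1,4,0,0],
    [0.1,4,0,0],
  ],
)

```text
clock: 14.5
ee_pos: [550.3, -50.8, 15.0]
ee_rot: [-0.0, -0.702, 0.712, -0.0]
ft_force: [0.2, -4.5, 4.4]
finger_gap: 55.7
```

```bash
python3 - <<'E'
from h import *
o=get_obs(); w,x,y,z=o['ee_rot']; print(o['ee_pos'],o['ft_force'], (2*np.degrees(np.arctan2(y,x))-180)%180)
b,e=shot('top','t4'); a,d=shot('side','s4')
for n,f in dict(y=lambda:rect('top',b,e,14.5,(255,180,320,245),'yellow'),sy=lambda:rect('side',a,d,14.5,(265,175,345,240),'yellow')).items():
    try: print(n,f())
    except Exception as x: print(n,'none')
t=cv2.resize(b[165:265,220:370],(600,400),interpolation=cv2.INTER_CUBIC); s=cv2.resize(a[140:260,240:400],(600,450),interpolation=cv2.INTER_CUBIC)
cv2.imwrite('pics/c4.png',cv2.resize(np.hstack([cv2.copyMakeBorder(t,0,50,0,0,0),s]),(800,300))[:,:,::-1])
E
```

```text
[550.29700638 -50.84025701  14.98681577] [ 0.15457924 -4.49644091  4.41471144] 89.16345971308209
y (array([449.9,  18.9]), array([ 7.3, 19.7]), 72.59, array([449.9,  18.9]), 16, 17.7)
sy (array([448.1,  20.5]), array([ 9.2, 23.3]), 76.4, array([447.3,  18.7]), 19, 13.9)
```

View pics/c4.png

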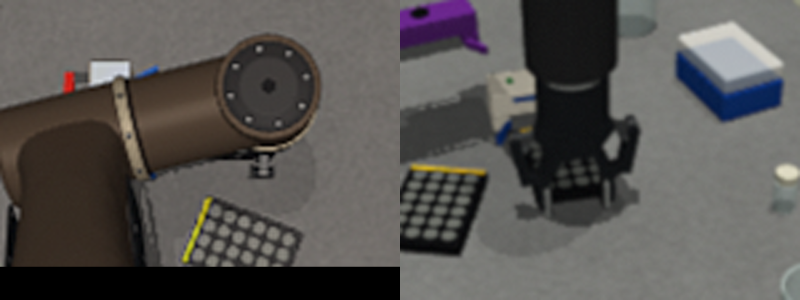

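The side view shows both tips squarely behind the plate and its front approaching the fins. The 4 N upward force suggests the tips are rubbing the bench, so I'll back off 2 mm, raise 2 mm and carry on.

Emit:
drive_tool(
  rows=[
    [0,-3,0,0],
    [0,0,2,0],
    [0,0,0,0],
    [0,2,0,0],
    [0.1,3,0,0],
    [0.1,4,0,0],
    [0.1,4,0,0],
    [0.1,4,0,0],
    [0.1,4,0,0],
    [0.1,4,0,0],
  ],
)

```text
clock: 15.6
ee_pos: [550.9, -28.7, 16.9]
ee_rot: [-0.0, -0.702, 0.712, 0.0]
ft_force: [-0.4, -0.6, -0.4]
finger_gap: 55.4
```

Emit:
drive_tool(
  rows=[
    [0.2,3,0,0.0021],
    [0.2,3,0,0.0021],
    [0.2,3,0,0.0021],
    [0.2,3,0,0.0021],
    [0.2,3,0,0.0021],
    [0.2,3,0,0.0021],
    [0.2,3,0,0.0021],
    [0.2,3,0,0.0021],
    [0.2,3,0,0.0021],
    [0.2,3,0,0.0021],
  ],
)

```text
clock: 16.6
ee_pos: [552.9, 1.1, 16.9]
ee_rot: [-0.0, 0.709, -0.705, 0.0]
ft_force: [-0.4, 0.0, 0.6]
finger_gap: 55.4
```

```bash
python3 - <<'E'
from h import *
o=get_obs(); w,x,y,z=o['ee_rot']; print(o['ee_pos'],o['ft_force'], (2*np.degrees(np.arctan2(y,x))-180)%180)
E
```

```text
[552.91599513   1.14354132  16.94521036] [-0.36419372  0.03665592  0.61226358] 90.37492478233787
```

Emit:
drive_tool(
  rows=[
    [0,4,0,0],
    [0,4,0,0],
    [0,4,0,0],
    [0,4,0,0],
    [0,4,0,0],
    [0,4,0,0],
    [0,4,0,0],
    [0,4,0,0],
    [0,3,0,0],
    [0,3,0,0],
  ],
)

```text
clock: 17.6
ee_pos: [552.9, 39.2, 16.9]
ee_rot: [0.0, 0.709, -0.705, 0.0]
ft_force: [-0.7, -1.8, 1.0]
finger_gap: 55.6
```

Emit:
drive_tool(
  rows=[
    [0,1.5,0,0],
    [0,1.5,0,0],
    [0,1,0,0],
    [0,1,0,0],
    [0,1,0,0],
    [0,0,0,0],
  ],
)

```text
clock: 18.2
ee_pos: [552.9, 45.0, 16.9]
ee_rot: [-0.0, 0.709, -0.705, -0.0]
ft_force: [0.8, 0.4, -0.2]
finger_gap: 55.5
```

Emit:
drive_tool(
  rows=[
    [0,1,0,0],
    [0,1,0,0],
    [0,1,0,0],
    [0,0,0,0],
  ],
)

```text
clock: 18.6
ee_pos: [553.0, 48.1, 16.9]
ee_rot: [-0.0, 0.709, -0.705, 0.0]
ft_force: [0.1, -0.1, -0.3]
finger_gap: 55.3
```

Emit:
drive_tool(
  rows=[
    [0,1,0,0],
    [0,1,0,0],
    [0,0,0,0],
  ],
)

```text
clock: 18.9
ee_pos: [552.9, 50.0, 16.9]
ee_rot: [-0.0, 0.709, -0.705, -0.0]
ft_force: [-0.2, 0.1, -0.6]
finger_gap: 55.4
```

Emit:
drive_tool(
  rows=[
    [0,1,0,0],
    [0,0,0,0],
  ],
)

```text
clock: 19.1
ee_pos: [552.6, 50.5, 16.9]
ee_rot: [0.0, 0.709, -0.705, -0.0]
ft_force: [-0.6, -4.1, 1.3]
finger_gap: 55.8
```

Emit:
drive_tool(
  rows=[
    [0,0.5,0,0],
    [0,0.5,0,0],
    [0,0,0,0],
  ],
)

```text
clock: 19.4
ee_pos: [552.4, 50.7, 16.9]
ee_rot: [0.001, 0.709, -0.705, 0.0]
ft_force: [0.5, -8.8, 3.4]
finger_gap: 55.4
```

Firm contact with the stop (9 N). Now I'll retreat straight back, raise, and move well away.

Emit:
drive_tool(
  rows=[
    [0,-1,0,0],
    [0,-2,0,0],
    [0,-10,0,0],
    [0,-20,0,0],
    [0,-20,10,0],
    [0,-10,40,0],
    [0,0,45,0],
    [-10,-30,40,0],
    [-25,-40,20,0],
    [-25,-42,0,0],
  ],
)

```text
clock: 20.4
ee_pos: [495.0, -122.5, 174.1]
ee_rot: [-0.003, 0.71, -0.704, 0.002]
ft_force: [1.2, -0.0, 0.1]
finger_gap: 55.4
```

Emit:
drive_tool(
  rows=[
    [-25,-42,0,0],
    [-25,-42,0,0],
    [-25,-42,0,0],
    [-25,-42,0,0],
    [-25,-42,0,0],
    [-25,-42,0,0],
    [-20,-40,0,0],
    [-20,-40,0,0],
    [0,0,0,0],
    [0,0,0,0],
  ],
)

```text
clock: 21.4
ee_pos: [302.5, -454.4, 170.2]
ee_rot: [-0.0, 0.708, -0.706, -0.0]
ft_force: [0.3, 0.5, -0.6]
finger_gap: 55.4
```

```bash
python3 - <<'E'
from h import *
b,e=shot('top','t5'); a,d=shot('side','s5')
g=lambda n:np.load(f'pics/{n}.npz')
f=g('t0')
for n,im,D in(('t0',f['im'],f['d']),('t5',b,e)):
    print(n,'white',rect('top',im,D,50,(230,175,295,245),'white')[:4],'red',rect('top',im,D,10,(235,180,256,240),'red')[:4])
print('plate exposed',rect('top',b,e,14.5,(271,190,310,235),'z'))
Y=lambda:rect('top',b,e,14.5,(245,185,258,240),'yellow')
try: print('yellow',Y())
except Exception as x: print('yellow none',x)
t=cv2.resize(b[165:265,220:370],(780,520),interpolation=cv2.INTER_CUBIC); cv2.imwrite('pics/c5.png',t[:,:,::-1])
s=cv2.resize(a[140:240,240:390],(780,520),interpolation=cv2.INTER_CUBIC); cv2.imwrite('pics/c6.png',s[:,:,::-1])
df=np.abs(b.astype(int)-f['im']).max(2)>40
n,l,st,ce=cv2.connectedComponentsWithStats(df.astype(np.uint8)); print([(s[:5].tolist()) for s in st[1:] if s[4]>40])
E
```

```text
t0 white (array([552.9, 140.2]), array([137.9,  45.6]), 1.64, array([552.8, 139.6])) red (array([552.4, 195.3]), array([ 12.3, 121. ]), 89.5, array([552. , 195.2]))
t5 white (array([552.9, 140.3]), array([137.9,  45.7]), 1.64, array([552.3, 139.9])) red (array([552.4, 195.7]), array([120.9,  11.7]), 0.19, array([551.7, 196. ]))
plate exposed (array([553.5,  84.4]), array([87.5, 46.6]), 1.58, array([552.9,  85.8]), 333, 15.1)
yellow (array([551.9, 186.1]), array([80.4,  3.3]), 1.95, array([551.8, 186.1]), 50, 15.4)
[[246, 197, 7, 27, 97], [269, 198, 17, 26, 194], [339, 204, 45, 33, 475], [362, 220, 266, 180, 15540], [297, 285, 35, 29, 228], [385, 305, 58, 79, 1690], [265, 314, 96, 67, 2114], [228, 361, 85, 39, 1052]]
```

View pics/c5.png

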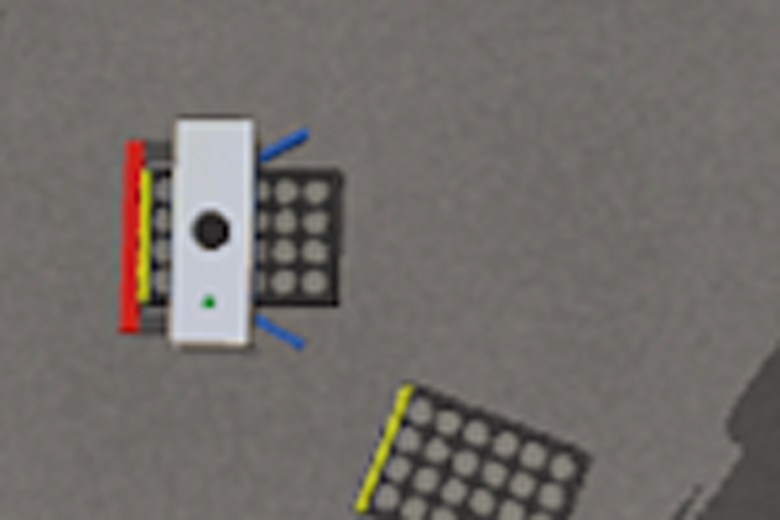

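View pics/c6.png

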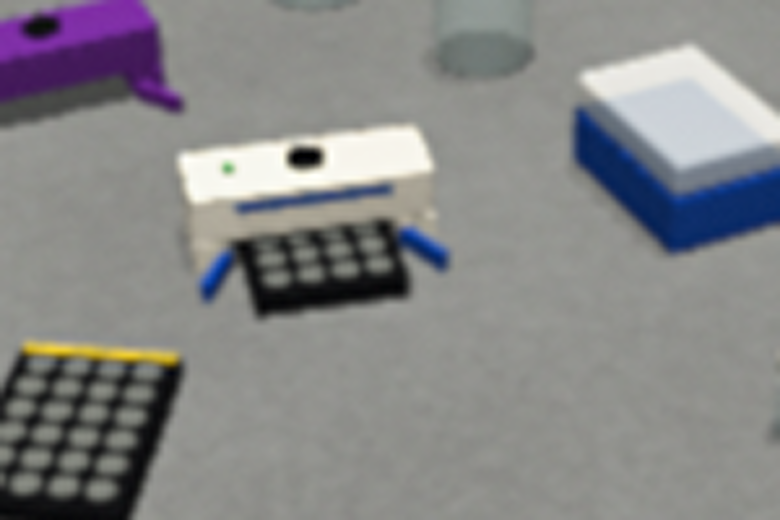

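The plate is home. Its yellow strip (px 146,235) lies flush and parallel along the red bar (px 133,235), and the plain end stands out in front of the beam. The fins, bridge and second plate are where they were. Handing in.

```bash
python3 -c "
from cell import *
print(close_job())"
```

```text
the job is handed in; nothing more can be done
None
```

The black plate (the one farthest right) is home under the white bridge, yellow-marked end against the red stop bar, and the job is handed in at about 21.5 s.

I pushed it flat along the bench with both open fingertips on its plain end: straight, then a gentle left arc onto the bridge axis. I backed off to check its alignment, then pushed it in until it met the stop at about 9 N. The arm then retreated and stands well away from the bridge and plate.

**Last checks:**
- **Seating:** the yellow strip lies flush along the red bar, parallel to within about 1° by eye. Rough automatic fits of the two differed by up to 2°, which is within their noise at this resolution.
- **Centring:** the plate is within about 1 mm of the bridge axis (plate x 552–553.5, bridge about 552.5).
- **Bridge:** unmoved, to within 0.5 mm of the first picture.
- **Other labware:** comparing the top view before and after showed changes only where the plate, arm and shadows had moved. The part of the bench under the arm and its shadow couldn't be compared this way.

**One disagreement:** partway along, about 4 N of upward force suggested the fingertips were rubbing the bench. I backed off, raised them 2 mm, and the force went away.

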